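# Swing the bench lamp over the frosted cupcake

### The job

Light up the next cupcake to be decorated: take the round bench lamp by the upright stem on its head and swing its arm round until the head is centred over the cupcake with the piped frosting swirl that stands in the row round the lamp (not one with a bare or crumbed dome). Let go there and leave that cupcake standing where it is.

Things in the scene. Friction and masses are not known exactly. Their poses are not given: they have to be found in the camera images.
- lamp_grip (a point): Middle of the upright black stem on the lamp head's centre line: round, 20 mm thick, straight from 24 mm below this point to 23 mm above it; this point is 182 mm above the table and 29 mm above the head. The head is a flat aluminium disc, 90 mm across, 27 mm thick, its underside 126 mm above the table, clear of all cupcakes. This point moves on a level circle, radius 200 mm, about lamp_pivot.
- lamp_pivot (a point): Point on the vertical axis about which the lamp arm swings, over the lamp's post, 182 mm above the table (level with lamp_grip). The steel post stands on a heavy round dark foot, 110 mm across, that does not move; its hub ends 158 mm above the table.
- lamp_arm (a joint): Swing of the level lamp arm (steel rod 14 mm thick, top 148 mm above the table, from hub to head) about its post, in rad: 0 points to the middle place of the row of cupcakes, roughly towards the robot; positive is counter-clockwise from above (head to the robot's right). Range -1.4 to 1.4. It stays where released; friction takes about 2 N at the stem.
- frosted_centre (a point): Centre, half-way up, of the target: cupcake in a pleated paper cup with a piped swirl of frosting, 75 mm wide, 74 mm high, on the table. It stands under the lamp head's circle within about 12 mm, in a row with two dark cupcakes without a swirl; which of the three places is its own varies. Frosted cupcakes on the big sheet pan at the right are not meant.
Mind the look-alikes: they are no part of the job. Leave any blue look-alike of the part that bears frosted_centre alone.

How it is judged (in metres and radians):
At the end, for the whole second after the job is handed in: The lamp's stem, and so the centre of its head, is within 35 mm of the centre of the frosted cupcake seen from above, and stays there (horizontal distance between lamp_grip and frosted_centre below 0.035 m); the robot touches nothing.
It fails at once if the frosted cupcake is moved more than 15 mm (distance of frosted_centre from where it was at the start of the episode above 0.015 m).
It also fails if it takes over 34 s, if anything falls off the work surface, if the arm or the gripper's body presses on something with over 40 N, if the wrist force passes 120 N, or if a joint passes its speed limit or range.

### The arm

A 6-joint arm with a two-finger parallel gripper is mounted at the origin on a cart in front of the work surface, level with it; the furniture and walls round the work are solid. World frame = base frame: x ahead of the robot, y to its left, z up, the work surface at z = 0. Lengths are in mm, angles in rad, forces in N, time in s.
With the tool pointing down it reaches from about 350 to 775 mm from the base axis. Payload 5.5 kg.
Tool frame: the origin (TCP) lies at the very end of the fingers, on their centre line; the grasp point (between the pads) lies 19 mm behind it (manip.hold_point_z is the distance from the TCP to the grasp point, in mm); z points along the fingers, x is the direction in which the jaws open and shut, and the axes are right-handed (so a half turn about z gives the same grasp; the last joint's range is limited). The gripper opens to 85 mm and grips with 20 to 120 N. Pads are 22 mm wide; open, the fingers measure 114 mm over their backs; the gripper's body (76 mm by 85 mm) begins 54 mm behind the grasp point. The pads swing forward as they close: fully open they stand 13 mm farther back than shut.
Start: joints at [-1.294, 0.313, 0.046, 1.304, 0, 1.431], TCP at [232.782, -525.818, 231.323] pointing down, gripper open.
Joint ranges: [-2.76, 2.76], [-0.86, 1.69], [-1.03, 1.26], [-2.2, 2.34], [-1.47, 1.5], [-3.14, 3.14]. Speed limits (rad/s): [2.57, 2.57, 3.14, 3.14, 3.14, 3.14].

### API

Orientations are given as a unit quaternion [w, x, y, z].
In Python, from cell import manip, capture gives the robot as it stands.
- The arm moves only by the tool jog_arm, never from a script. Its argument "deltas" is a list of rows, each an object of numbers: "tx", "ty", "tz": the shift along the world's x, y, z in cm; "twist": the turn about the world's z in degrees; "fingers": the opening, from -1 (shut) to 1 (fully open). In form: [{"tx": .., "ty": .., "tz": .., "twist": .., "fingers": ..}, ...]. A call has 1 to 20 rows; each row shifts and turns the commanded pose from where the row before left it; what a row does not reach is not made up. A row lasts 1/8 s, in which the tool goes at most 62.5 mm and 10.7 degrees, less where a joint would pass 70% of its speed; a pose out of reach is approached as far as the arm can. A call is refused whole if a number of a shift passes 6.25 or a number of a turn 10.7, either way. A call with a gripper value outside its range is refused whole. The fingers move at their own pace and stop on an object; "grip_force" is the grip in N (left out, the last holds). Time passes only in rows, so rows that do not move let the fingers close. It gives the time, the measured TCP pose, the force and the opening at its end, in the units of the state.
- manip.read_state(): the state, without advancing time (a new reading comes with each control period).
- capture(name): name is "side" or "top"; returns a dict with "image" (384x512x3 uint8, red, green, blue), "fovy" (degrees; the focal length in pixels is half the picture's height over the tangent of half this angle, whatever the lens; pixels are square), "cx", "cy" (the principal point, pixels), "k1" (the pictures are not rectified: a ray, as slopes to the right and down, at radius r is drawn at 1 + k1 r^2 times it, then the intrinsics apply), "world_from_camera" (4x4, takes a point from camera to world coordinates). Camera axes: x right, y up, looking along -z (the intrinsics and any distortion apply to the point x, -y, -z); pixel columns grow to the right and rows downward; lengths in mm; the calibration is good to about 2 mm. A picture is of the moment at which its call begins. There is no depth.
- manip.close_job(): hands the job in, once; it reports no verdict.
The state is a dict: "time": time; "joints": joint angles; "joint_vel": joint speeds; "joint_efforts": joint torques, N m; "eef_pos": TCP position; "eef_rot": TCP orientation; "ft_force": force on the tool from outside, world axes, zero at the start; "moment": the same for the moment, N m; "grip_width": finger opening in mm.
Only numpy, scipy, OpenCV 4.12 (cv2) and the standard library are available. Lean on these libraries where they do the work, as an engineer would, in place of code of your own. Each camera call takes 0.05 s, during which the arm holds its last target. There are 200 camera calls.

## Working session

There is one attempt and no reset: what is moved stays moved. The work goes in short steps, Python scripts to look and compute and a tool call to move; the robot and the scene stay as the last step left them, time stands still between calls to the robot, and variables do not carry over. Pictures are saved under pics/ and viewed, about 8 in all and at most 12, crops included, and the job is handed in when it is done.

Besides the shell and the picture viewer there is one more tool, called after "Emit:" by a JSON object that holds its "method" and its "body". jog_arm: Moves the arm, as the interface text tells. Its arguments: {"type":"object","properties":{"deltas":{"type":"array","items":{"type":"object","properties":{"tx":{"type":"number"},"ty":{"type":"number"},"tz":{"type":"number"},"twist":{"type":"number"},"fingers":{"type":"number"}}}},"grip_force":{"type":"number"}},"required":["deltas"]}

```bash
mkdir -p pics
cat > h.py <<'E'
import numpy as np, cv2
from cell import manip, capture
def ray(c,u,v):
    h=c["image"].shape[0]; f=h/2/np.tan(np.radians(c["fovy"])/2)
    d=np.array([(u-c["cx"])/f,(v-c["cy"])/f]); s=d.copy()
    for _ in range(30): s=d/(1+c["k1"]*(s@s))
    T=np.array(c["world_from_camera"]); return T[:3,3],T[:3,:3]@np.array([s[0],-s[1],-1])
def at_z(c,u,v,z):
    o,d=ray(c,u,v); return o+d*(z-o[2])/d[2]
def proj(c,p):
    T=np.array(c["world_from_camera"]); q=T[:3,:3].T@(np.array(p)-T[:3,3])
    h=c["image"].shape[0]; f=h/2/np.tan(np.radians(c["fovy"])/2)
    s=np.array([q[0],-q[1]])/-q[2]; s=s*(1+c["k1"]*(s@s)); return c["cx"]+f*s[0],c["cy"]+f*s[1]
E
python3 - <<'E'
from h import *
import pickle
cs={n:capture(n) for n in("top","side")}
pickle.dump(cs,open("c0.pkl","wb"))
for n,c in cs.items():
    cv2.imwrite(f"pics/{n}0.png",cv2.resize(c["image"][:,:,::-1],(800,600),interpolation=cv2.INTER_CUBIC))
    print(n,c["fovy"],c["cx"],c["cy"],c["k1"],np.round(c["world_from_camera"],3).tolist())
print(manip.read_state())
E
```

```text
top 44.85911871924992 255.73927987099503 195.0081397649131 -0.14247696005579027 [[0.001, 0.983, -0.184, 363.227], [-1.0, -0.001, -0.012, -73.363], [-0.012, 0.184, 0.983, 1083.19], [0.0, 0.0, 0.0, 1.0]]
side 49.06094265891289 250.69482689465625 192.31642784349592 -0.1267635268978616 [[-0.973, 0.125, -0.195, 398.264], [-0.231, -0.462, 0.856, 688.392], [0.017, 0.878, 0.479, 560.787], [0.0, 0.0, 0.0, 1.0]]
{'time': 0.1, 'joints': array([-1.29365472e+00,  3.13945720e-01,  4.50905834e-02,  1.30359658e+00,
        1.54605393e-05,  1.43118856e+00]), 'joint_vel': array([-1.56941193e-03, -1.95802053e-03,  2.44386064e-03,  2.36181550e-04,
        8.36978168e-05,  2.24766911e-04]), 'joint_efforts': array([ 2.00926181e-03, -4.81728137e+01,  2.99242312e+01,  1.28092279e-02,
       -1.28004895e-04,  8.40552801e-07]), 'eef_pos': array([ 232.62033209, -525.34840531,  230.48560144]), 'eef_rot': array([-5.49497292e-04,  8.38089858e-01, -5.45531580e-01, -6.19021480e-04]), 'ft_force': array([-0.80959585, -0.13728296,  0.02091631]), 'moment': array([-0.03586308, -0.03067691, -0.03368002]), 'grip_width': 84.90945104327861}
```

View pics/top0.png

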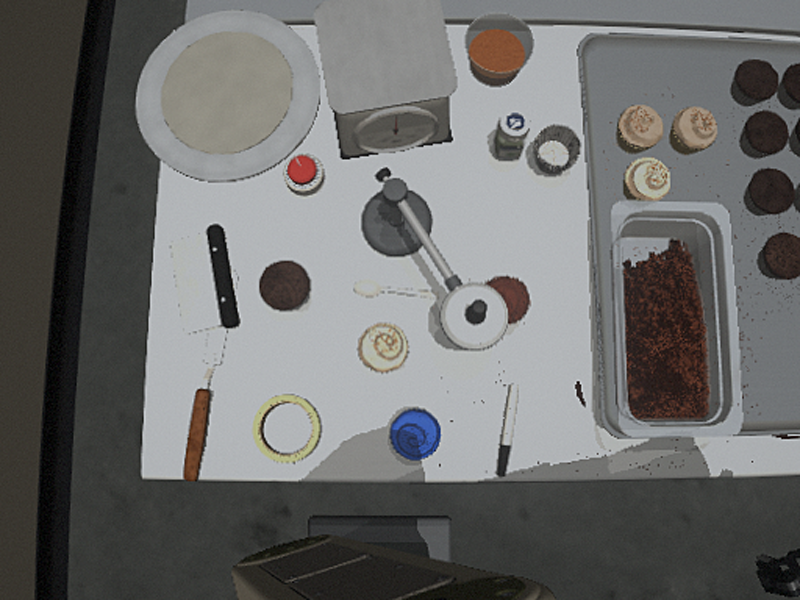

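View pics/side0.png

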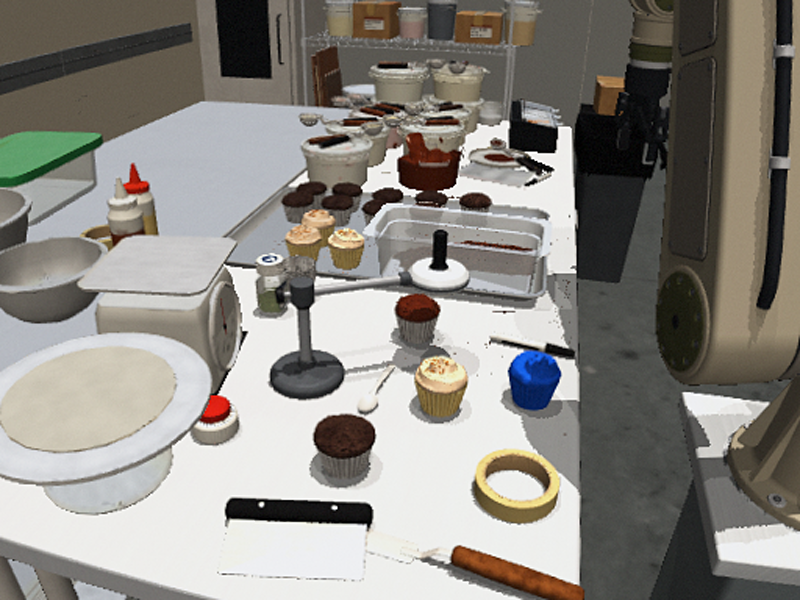

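The target is the middle cupcake of the row: swirl at (383,347) in top and (441,375) in side. The lamp stem is at (477,310) in top and (440,250) in side, and the hub is at (395,188) in top. The blue look-alike is at (415,433) in top.

Run:
```python
from h import *
import pickle
cs=pickle.load(open("c0.pkl","rb"));t,s=cs["top"],cs["side"];k=.64
crop=cv2.resize(t["image"][90:260,210:360,::-1],None,fx=3.5,fy=3.5,interpolation=cv2.INTER_CUBIC);cv2.imwrite("pics/crop0.png",crop)
print("hub158",at_z(t,395*k,188*k,158))
print("head153",at_z(t,474*k,314*k,153)); print("stemtop",at_z(t,477*k,309*k,205))
print("cake60",at_z(t,383*k,347*k,60), "side", at_z(s,441*k,373*k,60))
def tri(a,b):
    o1,d1=ray(t,*a);o2,d2=ray(s,*b)
    A=np.c_[d1,-d2];x=np.linalg.lstsq(A,o2-o1,rcond=None)[0];p,q=o1+x[0]*d1,o2+x[1]*d2;return (p+q)/2,np.linalg.norm(p-q)
print(tri((477*k,309*k),(440*k,234*k)))
print(tri((395*k,186*k),(301*k,280*k)))
```

```text
hub158 [695.96111982 -55.3643158  158.        ]
head153 [ 525.32801879 -158.41412006  153.        ]
stemtop [ 522.49703951 -157.45854302  205.        ]
cake60 [494.12885857 -37.08913852  60.        ] side [492.22514094 -28.53004548  60.        ]
(array([ 522.93156474, -157.58659918,  203.56199197]), np.float64(0.3427901472398662))
(array([696.15403916, -55.79770156, 158.84499398]), np.float64(4.470050896538166))
```

View pics/crop0.png

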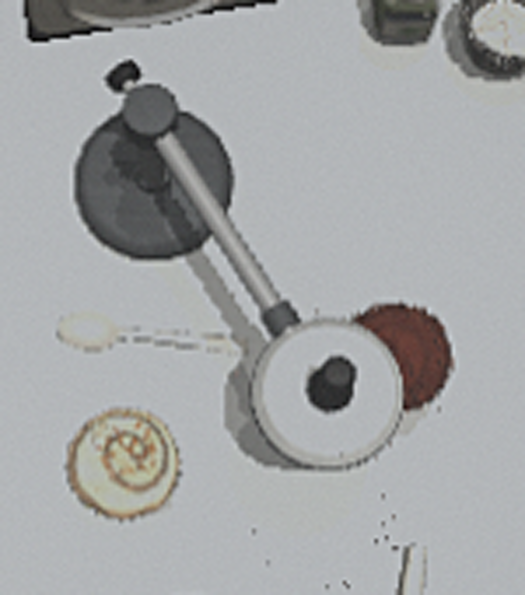

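Emit:
{"method": "jog_arm", "body": {"deltas": [{"tx":1.5,"ty":1.8},{"tx":2.9,"ty":3.6},{"tx":2.9,"ty":3.6},{"tx":2.9,"ty":3.6},{"tx":2.9,"ty":3.6},{"tx":2.9,"ty":3.6},{"tx":2.9,"ty":3.6},{"tx":2.9,"ty":3.6},{"tx":2.9,"ty":3.6},{"tx":2.9,"ty":3.6},{"tx":1.6,"ty":2.3},{},{}], "grip_force": 40}}

```text
validation failed for argument at $.de...
```

Emit:
{"method": "jog_arm", "body": {"deltas": [{"tx":1.5,"ty":1.8,"tz":0,"twist":0,"fingers":1},{"tx":2.9,"ty":3.6,"tz":0,"twist":0,"fingers":1},{"tx":2.9,"ty":3.6,"tz":0,"twist":0,"fingers":1},{"tx":2.9,"ty":3.6,"tz":0,"twist":0,"fingers":1},{"tx":2.9,"ty":3.6,"tz":0,"twist":0,"fingers":1},{"tx":2.9,"ty":3.6,"tz":0,"twist":0,"fingers":1},{"tx":2.9,"ty":3.6,"tz":0,"twist":0,"fingers":1},{"tx":2.9,"ty":3.6,"tz":0,"twist":0,"fingers":1},{"tx":2.9,"ty":3.6,"tz":0,"twist":0,"fingers":1},{"tx":2.9,"ty":3.6,"tz":0,"twist":0,"fingers":1},{"tx":1.6,"ty":2.3,"tz":0,"twist":0,"fingers":1},{"tx":0,"ty":0,"tz":0,"twist":0,"fingers":1},{"tx":0,"ty":0,"tz":0,"twist":0,"fingers":1}], "grip_force": 40}}

```text
time: 1.72
eef_pos: [524.3, -160.3, 231.2]
eef_rot: [0.0, 0.838, -0.545, -0.0]
ft_force: [-0.3, 0.6, 0.8]
grip_width: 85.4
```

Run:
```python
from h import *
a=capture("side");b=capture("top")["image"]
f=lambda i:cv2.resize(i[:,:,::-1],None,fx=3.5,fy=3.5,interpolation=cv2.INTER_CUBIC)
cv2.imwrite("pics/c1.png",np.hstack([f(a["image"][90:240,230:340]),f(b[130:280,220:330])]))
for z in(153,205): print(proj(a,[524,-160,z]))
print(np.round(manip.read_state()["joints"],2))
```

```text
(np.float64(280.244570318251), np.float64(170.09162347314506))
(np.float64(281.4121790095561), np.float64(148.70916939167887))
[-0.44  0.26 -0.02  1.29 -0.    2.28]
```

View pics/c1.png

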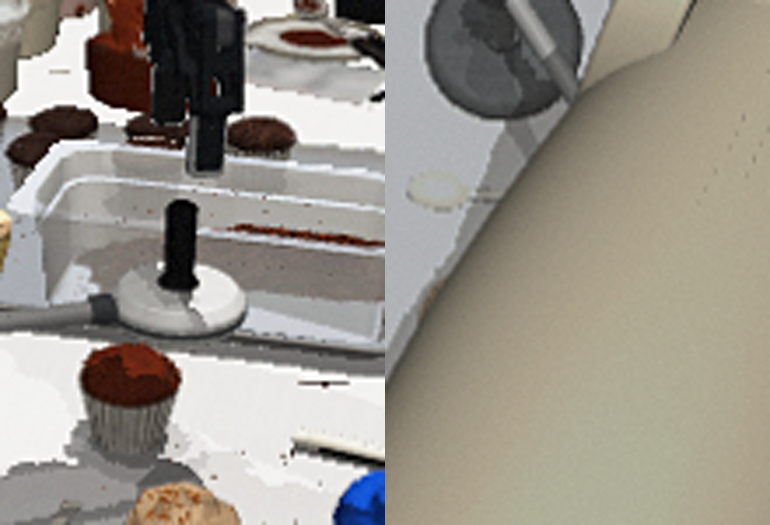

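The stem top in side is at about (281.7,148.6) px, against a predicted (281.4,148.7), so the alignment is good. Descending to grip.

Emit:
{"method": "jog_arm", "body": {"deltas": [{"tx":0,"ty":0,"tz":-2,"twist":0,"fingers":1},{"tx":0,"ty":0,"tz":-2,"twist":0,"fingers":1},{"tx":0,"ty":0,"tz":-1.5,"twist":0,"fingers":1},{"tx":0,"ty":0,"tz":-1,"twist":0,"fingers":1},{"tx":0,"ty":0,"tz":0,"twist":0,"fingers":-1},{"tx":0,"ty":0,"tz":0,"twist":0,"fingers":-1},{"tx":0,"ty":0,"tz":0,"twist":0,"fingers":-1},{"tx":0,"ty":0,"tz":0,"twist":0,"fingers":-1},{"tx":0,"ty":0,"tz":0,"twist":0,"fingers":-1},{"tx":0,"ty":0,"tz":0,"twist":0,"fingers":-1},{"tx":0,"ty":0,"tz":0,"twist":0,"fingers":-1},{"tx":0,"ty":0,"tz":0,"twist":0,"fingers":-1}], "grip_force": 40}}

```text
time: 3.32
eef_pos: [525.1, -160.8, 167.0]
eef_rot: [-0.0, 0.838, -0.545, 0.001]
ft_force: [-0.9, 1.3, 5.1]
grip_width: 19.0
```

Run:
```python
import numpy as np
c=np.array([695,-56]);a=np.radians(np.linspace(211.6,174,13))
p=c+200*np.c_[np.cos(a),np.sin(a)]
print(p.round(1).tolist());print((np.diff(p,axis=0)/10).round(2).tolist())
```

```text
[[524.7, -160.8], [519.2, -151.3], [514.2, -141.6], [509.8, -131.6], [506.0, -121.3], [502.7, -110.9], [500.0, -100.3], [497.8, -89.6], [496.3, -78.8], [495.4, -67.9], [495.0, -56.9], [495.3, -46.0], [496.1, -35.1]]
[[-0.55, 0.95], [-0.49, 0.98], [-0.44, 1.0], [-0.39, 1.02], [-0.33, 1.04], [-0.27, 1.06], [-0.21, 1.07], [-0.15, 1.08], [-0.09, 1.09], [-0.03, 1.09], [0.02, 1.09], [0.08, 1.09]]
```

Gripped at 19 mm with low force. Next I swing it along the circle, about 11 mm per row, in two halves.

Emit:
{"method": "jog_arm", "body": {"deltas": [{"tx":-0.55,"ty":0.95,"tz":0,"twist":0,"fingers":-1},{"tx":-0.49,"ty":0.98,"tz":0,"twist":0,"fingers":-1},{"tx":-0.44,"ty":1.0,"tz":0,"twist":0,"fingers":-1},{"tx":-0.39,"ty":1.02,"tz":0,"twist":0,"fingers":-1},{"tx":-0.33,"ty":1.04,"tz":0,"twist":0,"fingers":-1},{"tx":-0.27,"ty":1.06,"tz":0,"twist":0,"fingers":-1}]}}

```text
time: 4.08
eef_pos: [500.0, -100.6, 166.9]
eef_rot: [0.001, 0.838, -0.546, 0.001]
ft_force: [2.8, -3.3, 3.5]
grip_width: 18.9
```

Emit:
{"method": "jog_arm", "body": {"deltas": [{"tx":-0.21,"ty":1.07,"tz":0,"twist":0,"fingers":-1},{"tx":-0.15,"ty":1.08,"tz":0,"twist":0,"fingers":-1},{"tx":-0.09,"ty":1.09,"tz":0,"twist":0,"fingers":-1},{"tx":-0.03,"ty":1.09,"tz":0,"twist":0,"fingers":-1},{"tx":0.02,"ty":1.09,"tz":0,"twist":0,"fingers":-1},{"tx":0.08,"ty":1.09,"tz":0,"twist":0,"fingers":-1},{"tx":0,"ty":0,"tz":0,"twist":0,"fingers":-1}]}}

```text
time: 4.95
eef_pos: [496.2, -33.8, 166.7]
eef_rot: [-0.0, 0.838, -0.545, -0.0]
ft_force: [-0.4, 0.4, 7.5]
grip_width: 19.1
```

Run:
```python
from h import *
c=capture("side")
cv2.imwrite("pics/s2.png",cv2.resize(c["image"][100:290,190:390,::-1],None,fx=3,fy=3,interpolation=cv2.INTER_CUBIC))
for p in([496,-35,205],[496,-35,140],[494,-35,0],[494,-35,74]): print((np.array(proj(c,p))-[190,100])*3)
```

```text
[284.66153979 223.35508928]
[279.2298279  311.01433238]
[271.22198619 479.22092623]
[276.85652473 393.92904699]
```

View pics/s2.png

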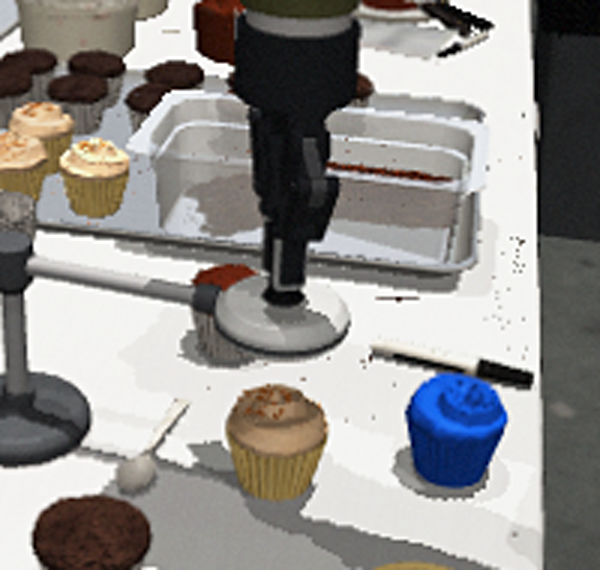

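The cupcake's axis is at (277,385–485), which matches the projection of (494,-35), and the head is above it at x≈282. Releasing and rising.

Emit:
{"method": "jog_arm", "body": {"deltas": [{"tx":0,"ty":0,"tz":0,"twist":0,"fingers":1},{"tx":0,"ty":0,"tz":0,"twist":0,"fingers":1},{"tx":0,"ty":0,"tz":0,"twist":0,"fingers":1},{"tx":0,"ty":0,"tz":0,"twist":0,"fingers":1},{"tx":0,"ty":0,"tz":0,"twist":0,"fingers":1},{"tx":0,"ty":0,"tz":0,"twist":0,"fingers":1},{"tx":0,"ty":0,"tz":1,"twist":0,"fingers":1},{"tx":0,"ty":0,"tz":2,"twist":0,"fingers":1},{"tx":0,"ty":0,"tz":3,"twist":0,"fingers":1},{"tx":0,"ty":0,"tz":2,"twist":0,"fingers":1},{"tx":0,"ty":-2,"tz":1,"twist":0,"fingers":1},{"tx":0,"ty":-4,"tz":0,"twist":0,"fingers":1},{"tx":0,"ty":-5,"tz":0,"twist":0,"fingers":1},{"tx":0,"ty":-5,"tz":0,"twist":0,"fingers":1},{"tx":-1,"ty":-5,"tz":0,"twist":0,"fingers":1},{"tx":-1,"ty":-5,"tz":0,"twist":0,"fingers":1},{"tx":-1,"ty":-3,"tz":0,"twist":0,"fingers":1},{"tx":0,"ty":0,"tz":0,"twist":0,"fingers":1},{"tx":0,"ty":0,"tz":0,"twist":0,"fingers":1}]}}

```text
time: 7.38
eef_pos: [466.3, -324.8, 256.7]
eef_rot: [-0.0, 0.838, -0.546, 0.0]
ft_force: [-1.1, -0.7, -0.9]
grip_width: 85.5
```

Run:
```python
from h import *
t=capture("top");s=capture("side")
f=lambda i:cv2.resize(i[:,:,::-1],None,fx=2.6,fy=2.6,interpolation=cv2.INTER_CUBIC)
cv2.imwrite("pics/f.png",np.hstack([f(t["image"][100:290,180:330]),f(s["image"][100:290,220:370])]))
for p in([496,-35,153],[496,-35,205]): print((np.array(proj(t,p))-[180,100])*2.6,(np.array(proj(s,p))-[220,100])*2.6)
```

```text
[162.47750462 299.80944578] [164.92092482 254.8039721 ]
[159.62467053 289.80073881] [168.70666782 193.57441071]
```

View pics/f.png

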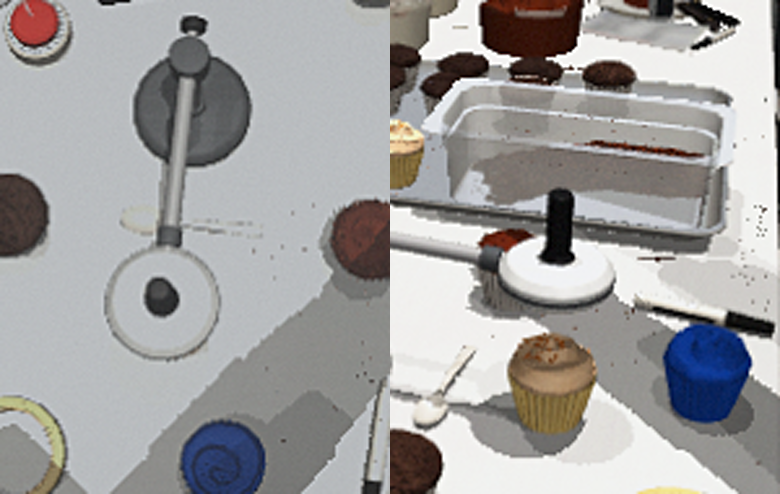

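The stem's base is at (162,300) in the top crop, as predicted for (496,-35). The cupcake stands unmoved under the head, and the gripper is clear.

```bash
python3 -c "
from cell import manip
print(manip.close_job())"
```

```text
the job is handed in; nothing more can be done
None
```

I gripped the lamp by its stem, swung it about 38° clockwise along its circle, let go over the middle (frosted) cupcake, and moved the arm clear. The job is handed in; no verdict was reported.

- **Position:** the stem ended at about (496, -35) mm. I measured the cupcake at (494, -37) mm from the top camera and (492, -29) mm from the side camera. The two views disagree by about 9 mm, but either way the stem is within about 10 mm of its centre, against a limit of 35 mm.
- **Cupcake:** the side views before and after release show it where it started. The head hides it from the top camera.
- **Forces and time:** the highest force in the readings after each move was under 10 N. The last reading before hand-in was at about 7.4 s.
- **Failed check:** one move call was refused for its form (rows with fields left out, two of them empty) before anything moved; no other check failed.

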